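Line up the quarter-turn fastener and hold the access panel shut

ROBOT

A 7-joint arm with a two-finger parallel gripper is mounted at the origin on a cart in front of the work surface, level with it; the furniture and walls round the work are solid. World frame = base frame: x ahead of the robot, y to its left, z up, the work surface at z = 0. Lengths are in mm, angles in rad, forces in N, time in s.
With the tool pointing down it reaches from about 400 to 850 mm from the base axis. Payload 10.4 kg.
Tool frame: the origin (TCP) lies at the very end of the fingers, on their centre line; the grasp point (between the pads) lies 19 mm behind it; z points along the fingers, y is the line along which they close (so a half turn about z gives the same grasp; the last joint's range is limited). The gripper opens to 85 mm and grips with 20 to 120 N. Pads are 22 mm wide; open, the fingers measure 114 mm over their backs; the gripper's body (76 mm by 85 mm) begins 54 mm behind the grasp point. The pads swing forward as they close: fully open they stand 13 mm farther back than shut.
Start: joints at [-1.317, 0.332, -0.065, 1.46, 0.022, 1.35, -0.088], TCP at [170.785, 601.235, 231.338] pointing down, gripper open.
Joint ranges: [-2.6, 2.6], [-0.5, 2.12], [-1.47, 1.34], [0.16, 2.42], [-1.27, 4.41], [0.06, 2.06], [-2.6, 2.6]. Speed limits (rad/s): [2.22, 2.22, 2.79, 2.79, 3.14, 3.14, 3.14].

INTERFACE

Orientations are given as a unit quaternion [w, x, y, z].
In Python, from rig import manip gives the robot as it stands.
- The arm moves only by the tool drive_tool, never from a script. Its argument "plan" is a list of rows, each a list of 4 numbers: the shift along the world's x, y, z normalised to -1 to 1, where 1 is 150 mm, then the turn about the world's z normalised to -1 to 1, where 1 is 360 degrees. In form: [[tx, ty, tz, yaw], ...]. A call has 1 to 5 rows; each row is the pose to reach, as a shift and turn from the pose commanded when the call began, turning the shorter way round; what a row does not reach only later rows make up. A row lasts 1/12 s, in which the tool goes at most 41.7 mm and 7.16 degrees, less where a joint would pass 70% of its speed; a pose out of reach is approached as far as the arm can. A call with a number of a shift or a turn outside -1 to 1 is refused whole. A call with a gripper value outside its range is refused whole. "claw" is the closure, from 0 (fully open) to 1 (shut), set as the call begins (left out, the last holds). The fingers move at their own pace and stop on an object; "force" is the grip in N (left out, the last holds). Time passes only in rows, so rows that repeat a pose let the fingers close. It gives the time, the measured TCP pose, the force, the opening and the grip force at its end, in the units of the state.
- manip.get_obs(): the state, without advancing time (a new reading comes with each control period).
- manip.camera(name): name is "scene" or "top"; returns the picture (480x640x3 uint8, blue, green, red); there is no depth.
- manip.calibration(name): a dict with "fx", "fy", "cx", "cy" (pixels), "cam_to_world" (4x4, takes a point from camera to world coordinates). Camera axes: x right, y down, z forward; pixel columns grow to the right and rows downward; lengths in mm; the calibration is good to about 2 mm. A picture is of the moment at which its call begins. calibration takes no time and is no camera call.
- manip.sign_off(): hands the job in; it is judged then, once.
The state is a dict: "time_s": time; "qpos": joint angles; "joint_vel": joint speeds; "tau": joint torques, N m; "tcp_pos": TCP position; "orientation": TCP orientation; "contact_force": force on the tool from outside, world axes, zero at the start; "moment": the same for the moment, N m; "grip_width": finger opening in mm; "finger_force": force on a finger pad.
Only numpy, scipy, OpenCV 4.12 (cv2) and the standard library are available. Lean on these libraries where they do the work, as an engineer would, in place of code of your own. Each camera call takes 0.05 s, during which the arm holds its last target. There are 200 camera calls.

TASK

The grey sprung access panel on top of the blue power unit stands proud of its frame because its red quarter-turn fastener is turned crosswise. Turn the fastener until the white line on its wing lines up with the two white index marks on the panel, let go of it, then press the panel itself down fully against the frame and finish while holding it pressed there, without touching the fastener. Leave the other things on the bench where they are.

Things in the scene. Friction and masses are not known exactly. Their poses are not given: they have to be found in the camera images.
- power_unit: Blue bench power unit, 130 (x) x 180 (y) x 60 mm high, standing on the bench and fixed there; dial, lamp and sockets on its front, which faces its -x. Origin: centre of its underside, on the bench; z up. Its top rim, 60 mm above the origin, is the frame that the panel seats on.
- access_panel: Grey plate on top of the unit, 126 (x) x 176 (y) x 5 mm, axes parallel to the unit's. Origin: centre of its underside, on the unit's vertical axis. It only slides straight up and down, without tilting: springs hold it 70 mm above the unit's origin (10 mm above the frame); fully pressed it is at 60 mm. While the fastener is not aligned, its cross pin stops the panel after about 4 mm.
- press_pad (a point): Centre of the top of the black, yellow-faced round rubber pad on the panel (44 mm across, 2 mm high), a good place to press; any other bare part of the plate will do too. In the panel's frame at (0, -45, +7) mm. The springs take about 3 N to start the panel moving down and 9 N to hold it fully down.
- wing_fastener: Red quarter-turn fastener on the panel: upright wing 36 mm long (own x), 10 mm thick (own y), on a disc 28 mm across, 3 mm high; white line along the wing's top (own x). Origin: on the axis, underside of the disc, in the panel's frame at (0, +45, +6) mm, 1 mm above the plate's top. Aligned when its x lies along the panel's x, in line with the two white index marks before and behind it.
- wing_top (a point): Middle of the top of the fastener's wing, on its axis, 35 mm above its origin. The fastener turns about z from -0.5 to +1.6 rad relative to the panel (0 = aligned, positive anticlockwise seen from above), so it can be turned past alignment; it starts between +0.8 and +1.45 and stays where it is left (friction 0.05 N m).
- flux_jar: Bystander: small white screw jar, 50 mm across, 56 mm high; origin at the centre of its underside.
- charcoal_block: Bystander: black block, 36 x 62 x 28 mm; origin at the centre of its underside.
- ring_clamp: Bystander: wooden ring clamp, 28 x 145 x 28 mm; origin at the centre of its underside.
- beeswax: Bystander: yellow round cake, 43 mm across, 21 mm high; origin at the centre of its underside.

How it is judged:
By the outcome, as a careful person would: the job done as asked, in the order asked, and still so for the second after the job is handed in, while the arm keeps its last pose, push and grip.
It also fails if it takes over 42 s, if anything falls off the work surface, if the arm or the gripper's body presses on something with over 40 N, if the wrist force passes 120 N, or if a joint passes its speed limit or range.

## Working session

There is one attempt and no reset: what is moved stays moved. The work goes in short steps, Python scripts to look and compute and a tool call to move; the robot and the scene stay as the last step left them, time stands still between calls to the robot, and variables do not carry over. Pictures are saved under pics/ and viewed, at most 10 in all, crops included, and the job is handed in when it is done.

Besides the shell and the picture viewer there is one more tool, called after ">>>" as name(argument=value, ...) on one line, values as JSON. drive_tool: Moves the arm, as the interface text tells. Scaled input: -1 to 1 covers 150 mm each way for a shift and 360 degrees each way for a turn. Its arguments: {"type":"object","properties":{"plan":{"type":"array","items":{"type":"array","items":{"type":"number","minimum":-1,"maximum":1}}},"claw":{"type":"number"},"force":{"type":"number"}},"required":["plan"]}

```bash
mkdir -p pics
python3 - <<'E'
from rig import manip
import cv2
for n in("scene","top"):
    cv2.imwrite(f"pics/{n}0.png",manip.camera(n)); c=manip.calibration(n); print(n,c)
o=manip.get_obs(); print(o)
E
```

```text
scene {'fx': 474.0581088879572, 'fy': 474.0581088879572, 'cx': 316.6547556520129, 'cy': 243.67246964406243, 'cam_to_world': array([[ 4.79255286e-01, -4.05173102e-01,  7.78555797e-01,
        -1.73543568e+02],
       [-8.77663526e-01, -2.25885353e-01,  4.22708579e-01,
        -4.03039004e+02],
       [ 4.59420525e-03, -8.85895346e-01, -4.63862402e-01,
         5.88351741e+02],
       [ 0.00000000e+00,  0.00000000e+00,  0.00000000e+00,
         1.00000000e+00]])}
top {'fx': 527.6795971012118, 'fy': 527.6795971012118, 'cx': 309.9525752188299, 'cy': 239.02857792297453, 'cam_to_world': array([[-3.65035479e-02, -9.77515396e-01,  2.07680382e-01,
         4.25034861e+02],
       [-9.99333505e-01,  3.57460035e-02, -7.40055295e-03,
         5.81336304e+01],
       [-1.89589218e-04, -2.07812111e-01, -9.78168743e-01,
         1.12333457e+03],
       [ 0.00000000e+00,  0.00000000e+00,  0.00000000e+00,
         1.00000000e+00]])}
{'time_s': 0.1, 'qpos': array([-1.31660284,  0.33281488, -0.06470091,  1.46081758,  0.02163758,
        1.34991268, -0.08850945]), 'joint_vel': array([ 0.00038704, -0.00153709, -0.00010994, -0.00204457,  0.00119324,
        0.00036984,  0.00014464]), 'tau': array([ 1.60059415e-03, -6.26739335e+01,  4.94148047e-02, -3.92429817e+01,
        1.64509850e-02,  7.07622792e-03,  3.87400542e-05]), 'tcp_pos': array([170.72125077, 600.89678673, 230.61061755]), 'orientation': array([-4.08415328e-05,  1.37946402e-01,  9.90439496e-01, -6.26669930e-04]), 'contact_force': array([ 0.49570351, -0.24089359,  0.23715001]), 'moment': array([ 0.025754  ,  0.04085311, -0.0277925 ]), 'finger_force': 0.0, 'grip_width': 85.37273278946866}
```

View pics/top0.png

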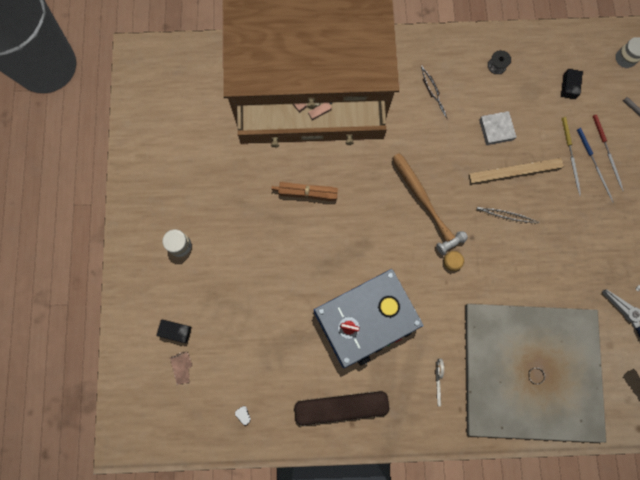

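View pics/scene0.png

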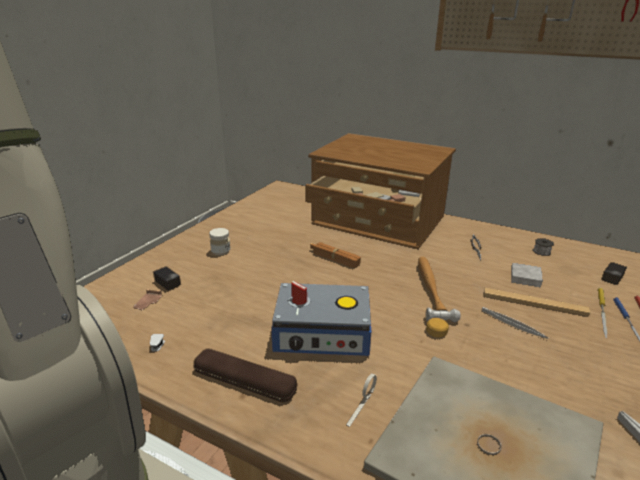

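```bash
cat > h.py <<'E'
from rig import manip
import cv2, numpy as np
def ray(n,uv,z):
    c=manip.calibration(n);T=c["cam_to_world"]
    d=T[:3,:3]@[(uv[0]-c["cx"])/c["fx"],(uv[1]-c["cy"])/c["fy"],1]
    return (T[:3,3]+d*(z-T[2,3])/d[2])[:2]
def cent(m):
    n,l,s,c=cv2.connectedComponentsWithStats(m.astype(np.uint8)); i=1+s[1:,4].argmax(); return c[i],l==i,s[i]
E
python3 - <<'E'
from h import *
im=cv2.imread("pics/top0.png")
hsv=cv2.cvtColor(im,cv2.COLOR_BGR2HSV);H,S,V=cv2.split(hsv)
roi=np.zeros(H.shape,bool);roi[265:375,305:430]=1
c,_,s=cent(roi&(abs(H.astype(int)-27)<8)&(S>150)&(V>120)); pad=ray("top",c,77);print("pad",c,s,pad)
red=roi&((H<8)|(H>172))&(S>120)
c,m,s=cent(red);r=ray("top",c,100);print("red",c,s,r)
g=roi&(S<90)&(V>60)&(V<255); c,m,s=cent(g|red)
print("panel",c,s); 
cn=max(cv2.findContours(cv2.morphologyEx(m.astype(np.uint8),cv2.MORPH_CLOSE,np.ones((9,9))),0,2)[0],key=cv2.contourArea)
b=cv2.boxPoints(cv2.minAreaRect(cn)); w=np.array([ray("top",p,75) for p in b]);print(b,w,w.mean(0))
for i in range(4):
    e=w[(i+1)%4]-w[i];print(np.linalg.norm(e),np.degrees(np.arctan2(e[1],e[0])))
cr=cv2.resize(im[262:378,300:430],None,fx=6,fy=5.1,interpolation=cv2.INTER_CUBIC)[:600]
cv2.imwrite("pics/crop.png",cv2.resize(im[267:367,310:430],None,fx=6,fy=6,interpolation=cv2.INTER_CUBIC))
sc=cv2.imread("pics/scene0.png");H,S,V=cv2.split(cv2.cvtColor(sc,cv2.COLOR_BGR2HSV))
roi=np.zeros(H.shape,bool);roi[275:360,265:380]=1
c,_,s=cent(roi&(abs(H.astype(int)-27)<8)&(S>150)&(V>120));print("pad scene",c,ray("scene",c,77))
E
```

```text
pad [389.9375 308.325 ] [382 301  15  14  80] [ 501.809011   -102.31371938]
red [348.12698413 330.17460317] [341 327  16   7  63] [461.55871461 -16.05934584]
panel [366.87244007 319.21368471] [  305   265   125   110 12598]
[[305.      264.99997]
 [429.      264.99997]
 [429.      373.99997]
 [305.      373.99997]] [[ 594.64395085   62.09843667]
 [ 585.53850994 -186.96609457]
 [ 373.61591106 -169.25941635]
 [ 382.33320186   69.43907892]] [484.03289343 -56.17199883]
249.23091656799815 -92.09371882293323
212.6610316196939 175.2238837124649
238.85762035502916 87.90848241082298
212.4376124057901 -1.9802122472741903
pad scene [346.37179487 301.78846154] [504.70423127 -99.18436113]
```

View pics/crop.png

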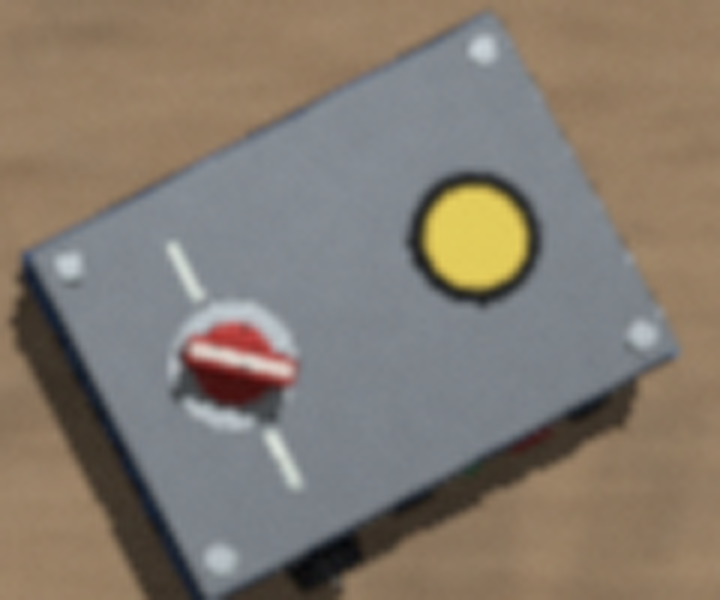

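Run:
```python
from h import *
P=lambda u,v,z:ray("top",(310+u/6-.4,267+v/6-.4),z)
a=lambda p,q:np.degrees(np.arctan2(*(q-p)[::-1]))
m1,m2=P(172,243,75),P(298,487,75);print("marks",m1,m2,(m1+m2)/2,a(m2,m1))
w1,w2=P(188,347,111),P(293,371,111);print("wing",w1,w2,(w1+w2)/2,a(w2,w1),np.linalg.norm(w1-w2))
S=[P(*p,75) for p in((483,48),(68,265),(220,558),(643,333))];print("screws",S,np.mean(S,0),[a(S[0],S[1]),a(S[3],S[2]),a(S[2],S[1]),a(S[3],S[0])])
print("pad",P(475,238,77))
o=manip.get_obs();
from scipy.spatial.transform import Rotation as R
q=o["orientation"];print(R.from_quat(q[[1,2,3,0]]).as_matrix())
```

```text
marks [508.08990616  -0.71076577] [427.94462993 -37.79344191] [468.01726805 -19.25210384] 24.829660678960245
wing [472.38589266  -2.18462534] [463.70049825 -34.92705978] [468.04319545 -18.55584256] 75.14363167338811 33.8748149651601
screws [array([ 568.98254135, -107.5112342 ]), array([502.14498655,  33.82531529]), array([406.44511065, -11.37481125]), array([ 473.15532544, -153.47868183])] [487.681991 -59.634853] [np.float64(115.3093015244386), np.float64(115.1475602686809), np.float64(25.28189221652723), np.float64(25.626612326518153)]
pad [ 505.92646292 -100.27916474]
[[-9.61941577e-01  2.73255079e-01 -2.53795859e-04]
 [ 2.73255181e-01  9.61940795e-01 -1.23008941e-03]
 [-9.19915900e-05 -1.25262518e-03 -9.99999211e-01]]
```

>>> drive_tool(plan=[[0.9,-0.9,0,-0.09],[0.9,-0.9,0,-0.09],[0.9,-0.9,0,-0.09],[0.9,-0.9,0,-0.09],[0.9,-0.9,0,-0.09]], claw=0)

```text
time_s: 0.52
tcp_pos: [309.5, 462.3, 231.2]
orientation: [0.001, 0.414, 0.91, -0.0]
contact_force: [0.9, -0.5, 0.1]
grip_width: 85.5
finger_force: 0.0
```

>>> drive_tool(plan=[[0.6,-1,0,-0.09],[0.6,-1,0,-0.09],[0.6,-1,0,-0.09],[0.6,-1,0,-0.09],[0.6,-1,0,-0.09]])

```text
time_s: 0.93
tcp_pos: [399.6, 309.8, 231.5]
orientation: [0.001, 0.653, 0.757, -0.0]
contact_force: [0.6, 0.1, 0.7]
grip_width: 85.6
finger_force: 0.0
```

>>> drive_tool(plan=[[0.4,-1,0,-0.067],[0.4,-1,0,-0.067],[0.4,-1,0,-0.067],[0.4,-1,0,-0.067],[0.4,-1,0,-0.067]])

```text
time_s: 1.35
tcp_pos: [458.3, 158.8, 231.6]
orientation: [0.001, 0.796, 0.605, 0.0]
contact_force: [0.7, -0.6, 0.0]
grip_width: 85.2
finger_force: 0.0
```

>>> drive_tool(plan=[[0.0,-1,0,0],[0.0,-1,0,0],[0.0,-1,0,0],[0.0,-1,0,0],[0.0,-1,0,0]])

```text
time_s: 1.77
tcp_pos: [455.6, 10.7, 231.5]
orientation: [0.0, 0.794, 0.608, 0.0]
contact_force: [0.6, 0.5, 0.3]
grip_width: 85.5
finger_force: 0.0
```

>>> drive_tool(plan=[[0.08,-0.2,-0.25,0],[0.08,-0.2,-0.5,0],[0.08,-0.2,-0.6,0],[0.08,-0.2,-0.6,0],[0.08,-0.2,-0.6,0]])

```text
time_s: 2.18
tcp_pos: [467.4, -13.4, 141.2]
orientation: [-0.0, 0.792, 0.611, -0.001]
contact_force: [0.6, 1.2, 1.3]
grip_width: 85.5
finger_force: 0.0
```

Run:
```python
from h import *
im=manip.camera("scene");t=manip.camera("top")
o=manip.get_obs();print(o["tcp_pos"])
cv2.imwrite("pics/a.png",np.hstack([cv2.resize(x,(400,400),interpolation=2) for x in(im[200:360,240:400],t[250:390,290:430])]))
```

```text
[468.76083805 -13.07370842 142.85004116]
```

View pics/a.png

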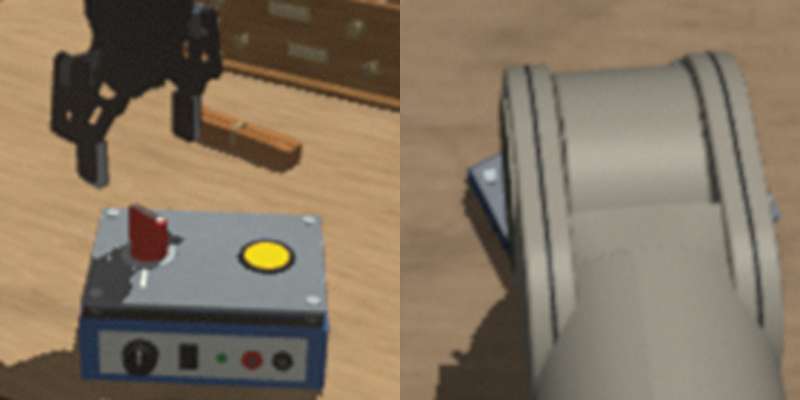

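>>> drive_tool(plan=[[0,-0.04,-0.12,0],[0,-0.04,-0.24,0],[0,-0.04,-0.35,0],[0,-0.04,-0.35,0],[0,-0.04,-0.35,0]])

```text
time_s: 2.7
tcp_pos: [468.3, -19.3, 89.9]
orientation: [0.0, 0.792, 0.611, 0.0]
contact_force: [-1.3, 0.2, -0.3]
grip_width: 85.6
finger_force: 0.0
```

>>> drive_tool(plan=[[0,0,0,0],[0,0,0,0],[0,0,0,0],[0,0,0,0],[0,0,0,0]], claw=0.7, force=20)

```text
time_s: 3.12
tcp_pos: [468.0, -19.7, 89.3]
orientation: [0.0, 0.792, 0.61, 0.0]
contact_force: [0.7, 0.4, -0.3]
grip_width: 26.5
finger_force: 0.0
```

Now 26 mm open and centred; close fully, gently.

>>> drive_tool(plan=[[0,0,0,0],[0,0,0,0],[0,0,0,0],[0,0,0,0],[0,0,0,0]], claw=1, force=25)

```text
time_s: 3.53
tcp_pos: [466.7, -19.4, 88.5]
orientation: [-0.001, 0.792, 0.61, -0.001]
contact_force: [-6.7, 1.1, 3.0]
grip_width: 9.5
finger_force: 30.7
```

>>> drive_tool(plan=[[-0.008,0,0,-0.016],[-0.008,0,0,-0.032],[-0.008,0,0,-0.048],[-0.008,0,0,-0.064],[-0.008,0,0,-0.08]])

```text
time_s: 3.95
tcp_pos: [466.0, -19.2, 88.7]
orientation: [-0.001, 0.92, 0.392, -0.0]
contact_force: [-3.7, 2.2, 1.8]
grip_width: 9.3
finger_force: 30.7
```

>>> drive_tool(plan=[[0,0,0,-0.016],[0,0,0,-0.032],[0,0,0,-0.048],[0,0,0,-0.059],[0,0,0,-0.059]])

```text
time_s: 4.37
tcp_pos: [465.7, -18.9, 88.6]
orientation: [-0.001, 0.976, 0.216, -0.001]
contact_force: [-4.5, 4.2, 2.1]
grip_width: 8.9
finger_force: 30.7
```

>>> drive_tool(plan=[[0,0,0,0],[0,0,0,0],[0,0,0,0],[0,0,0,0]])

```text
time_s: 4.7
tcp_pos: [465.7, -18.9, 88.6]
orientation: [-0.001, 0.976, 0.218, -0.001]
contact_force: [-4.8, 4.4, 3.0]
grip_width: 9.3
finger_force: 30.7
```

>>> drive_tool(plan=[[0,0,0,0],[0,0,0,0],[0,0,0,0],[0,0,0,0],[0,0,0,0]], claw=0.5)

```text
time_s: 5.12
tcp_pos: [466.7, -19.9, 88.9]
orientation: [0.0, 0.976, 0.218, 0.0]
contact_force: [0.1, -1.4, -0.3]
grip_width: 42.5
finger_force: 0.0
```

>>> drive_tool(plan=[[0,0,0.2,0],[0,0,0.45,0],[0,0,0.7,0],[0,0,0.9,0],[0,0,0.9,0]])

```text
time_s: 5.53
tcp_pos: [469.3, -19.9, 229.6]
orientation: [-0.0, 0.976, 0.218, 0.004]
contact_force: [0.6, 0.1, -0.3]
grip_width: 42.8
finger_force: 0.0
```

>>> drive_tool(plan=[[0.2,-0.3,0,0],[0.4,-0.6,0,0],[0.4,-0.9,0,0],[0.4,-1,0,0],[0.4,-1,0,0]], claw=1)

```text
time_s: 5.95
tcp_pos: [525.6, -178.7, 224.0]
orientation: [0.002, 0.977, 0.213, -0.0]
contact_force: [-0.6, -0.1, 1.3]
grip_width: -0.2
finger_force: 0.0
```

Run:
```python
from h import *
im=manip.camera("scene");t=manip.camera("top")
cv2.imwrite("pics/b.png",np.hstack([cv2.resize(x,(400,400),interpolation=2) for x in(im[200:360,240:400],t[270:380,310:420])]))
```

```text
(no output)
```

View pics/b.png

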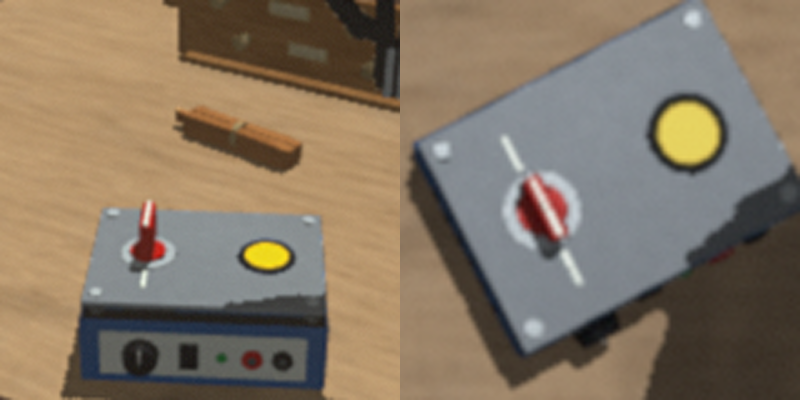

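>>> drive_tool(plan=[[-0.12,0.4,0,0],[-0.12,0.45,-0.2,0],[-0.12,0.45,-0.45,0],[-0.12,0.45,-0.7,0],[-0.12,0.45,-0.7,0]])

```text
time_s: 6.47
tcp_pos: [504.8, -99.2, 113.2]
orientation: [-0.001, 0.976, 0.22, -0.004]
contact_force: [-1.2, 0.3, -0.5]
grip_width: 0.1
finger_force: 0.0
```

>>> drive_tool(plan=[[0,0,0,0],[0,0,0,0]])

```text
time_s: 6.63
tcp_pos: [509.6, -102.2, 120.8]
orientation: [0.0, 0.976, 0.218, 0.001]
contact_force: [1.2, -0.2, 0.6]
grip_width: 0.1
finger_force: 0.0
```

>>> drive_tool(plan=[[-0.025,0.01,-0.1,0],[-0.025,0.01,-0.2,0],[-0.025,0.01,-0.25,0],[-0.025,0.01,-0.25,0],[-0.025,0.01,-0.25,0]])

```text
time_s: 7.05
tcp_pos: [505.7, -101.0, 82.7]
orientation: [0.0, 0.976, 0.218, 0.001]
contact_force: [1.1, -0.6, 0.6]
grip_width: 0.2
finger_force: 0.0
```

>>> drive_tool(plan=[[0,0,-0.02,0],[0,0,-0.04,0],[0,0,-0.06,0],[0,0,-0.07,0],[0,0,-0.07,0]])

```text
time_s: 7.47
tcp_pos: [505.8, -100.8, 71.3]
orientation: [0.0, 0.976, 0.218, 0.001]
contact_force: [1.7, 0.6, 5.8]
grip_width: -0.0
finger_force: 3.1
```

>>> drive_tool(plan=[[0,0,-0.01,0],[0,0,-0.02,0],[0,0,-0.03,0],[0,0,-0.04,0],[0,0,-0.04,0]])

```text
time_s: 7.88
tcp_pos: [505.9, -100.9, 66.9]
orientation: [-0.0, 0.976, 0.218, 0.001]
contact_force: [-8.1, 3.3, 28.1]
grip_width: 0.2
finger_force: 14.5
```

>>> drive_tool(plan=[[0,0,0.003,0],[0,0,0.003,0],[0,0,0.003,0],[0,0,0.003,0],[0,0,0.003,0]])

```text
time_s: 8.3
tcp_pos: [505.9, -100.9, 67.0]
orientation: [-0.0, 0.976, 0.218, 0.001]
contact_force: [-5.4, 1.0, 24.0]
grip_width: -0.2
finger_force: 11.5
```

Run:
```python
from h import *
im=manip.camera("scene");o=manip.get_obs();print(o["tcp_pos"],o["contact_force"])
cv2.imwrite("pics/c.png",cv2.resize(im[210:360,240:390],(600,600),interpolation=2))
```

```text
[ 505.87612833 -100.90504064   66.97060589] [-5.78139037  1.41992215 23.01928752]
```

View pics/c.png

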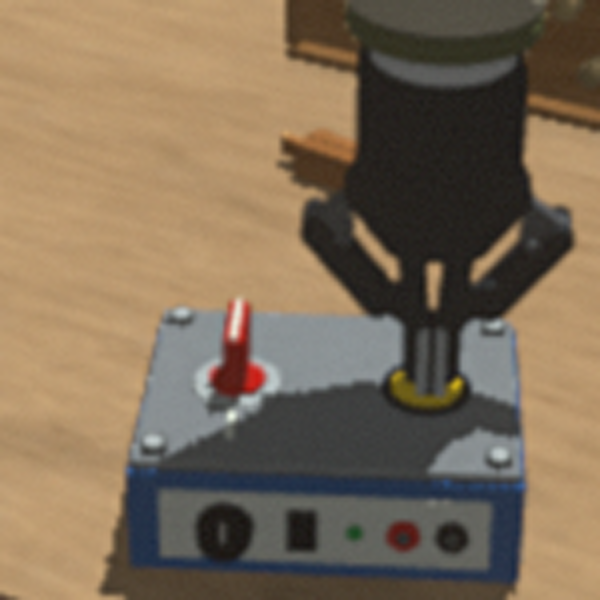

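The picture shows the panel flush on the frame with no gap. The wing (around 237,345) is aligned and untouched, and the fingertips press on the pad (430,385).

```bash
python3 -c "
from rig import manip
print(manip.sign_off())"
```

```text
the job is handed in; nothing more can be done
None
```

The job is handed in at about 8.4 s: I turned the fastener about 50° until its line matched the index marks and let go, and the closed fingers now hold the panel fully down on the frame with about 23 N, clear of the fastener and with nothing else on the bench touched.

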